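# Brush out the filter chamber and refit the keyed filter holder

### The arm

A 7-joint arm with a two-finger parallel gripper is mounted at the origin on the work surface. World frame = base frame: x ahead of the robot, y to its left, z up, the work surface at z = 0. Lengths are in m, angles in rad, forces in N, time in s.
With the tool pointing down it reaches from about 0.425 to 0.925 m from the base axis. Payload 6.8 kg.
Tool frame: the origin (TCP) lies midway between the tips of the shut fingers; the grasp point (between the pads) lies r.grip_point_offset behind it (r.grip_point_offset is the distance from the TCP to the grasp point, in m); z points along the fingers, y is the direction in which the jaws open and shut (so a half turn about z gives the same grasp; the last joint's range is limited). The gripper opens to 85 mm and grips with 20 to 120 N. Pads are 22 mm wide; open, the fingers measure 114 mm over their backs; the gripper's body (76 mm by 85 mm) begins 54 mm behind the grasp point. The pads swing forward as they close: fully open they stand 13 mm farther back than shut.
Start: joints at [1.047, 0.477, 0.022, 1.555, -0.011, 1.109, -0.083], TCP at [0.273, -0.617, 0.231] pointing down, gripper open.
Joint ranges: [-2.96, 2.96], [-0.34, 2.1], [-1.41, 1.46], [0.24, 2.44], [-1.37, 4.51], [0.17, 1.92], [-2.96, 2.96]. Speed limits (rad/s): [2.39, 2.39, 3.14, 3.14, 3.14, 3.14, 3.14].

### API

Orientations are given as a rotation vector (axis times angle).
In Python, from bench import r gives the robot as it stands. The module is installed in compiled form; this text tells all that it offers.
- The arm moves only by the tool play_rows, never from a script. Its argument "deltas" is a list of rows, each a list of 3 entries, a list of its own where there are three numbers: the finger opening in mm, from 0 to 85.4, then the shift along the tool's x, y, z in mm, then the turn, a rotation vector about the tool's x, y, z in rad. A call has 1 to 8 rows; each row is the pose to reach, as a shift and turn from the pose measured when the call began, along the tool's axes at that moment; what a row does not reach only later rows make up. A row lasts 1/8 s, in which the tool goes at most 62.5 mm and 10.7 degrees, less where a joint would pass 70% of its speed; a pose out of reach is approached as far as the arm can. A call with a gripper value outside its range is refused whole. The fingers move at their own pace and stop on an object; "squeeze" is the grip in N (left out, the last holds). Time passes only in rows, so rows that repeat a pose let the fingers close. It gives the time, the measured TCP pose, the force and the opening at its end, in the units of the state.
- r.get_obs(): the state, without advancing time (a new reading comes with each control period).
- r.grab_frame(name): name is "side" or "top"; returns (picture, depth): 480x640x3 uint8, red, green, blue; 480x640 float32, m along the optical axis (not along the pixel's ray), 0 where there is no reading.
- r.camera_model(name): a dict with "mtx" (3x3 intrinsics, pixels), "rvec" (rotation vector, rad) and "tvec" (3), from world to camera coordinates, as OpenCV has them. Camera axes: x right, y down, z forward; pixel columns grow to the right and rows downward; lengths in m; the calibration is good to about 2 mm. A picture is of the moment at which its call begins. camera_model takes no time and is no camera call.
- r.hand_in(): hands the job in, once; it reports no verdict.
The state is a dict: "clock": time; "joints": joint angles; "qvel": joint speeds; "tau": joint torques, N m; "tcp_pos": TCP position; "orientation": TCP orientation; "contact_force": force on the tool from outside, world axes, zero at the start; "moment": the same for the moment, N m; "grip_width": finger opening in m.
Only numpy, scipy, OpenCV 4.12 (cv2) and the standard library are available. Lean on these libraries where they do the work, as an engineer would, in place of code of your own. Each camera call takes 0.05 s, during which the arm holds its last target. There are 200 camera calls.

### The job

Brush out the filter chamber of the engine casing with the round brush: two strokes, each right down to the chamber floor and back up to the mouth, then stand the brush upright in its drip tray again. After that put the filter holder into the chamber and turn it under light pressure, never forcing it, until its lugs drop through the keyed seat and its flange lies fully home and flush on the casing. Leave the other things on the bench alone.

Things in the scene. Friction and masses are not known exactly. Their poses are not given: they have to be found in the camera images.
- mouth (a point): Centre of the open mouth of the filter chamber, on top of the engine casing: a fixed grey aluminium casting with a foot 150 x 130 x 12 mm, ribs, and an upright round chamber of 92 mm outer diameter. z is up. The mouth is 85 mm above the bench; the bore is 72 mm wide and its floor lies 75 mm below the mouth.
- seat_top (a point): Centre of the flat top of the steel keyed seat ring inside the chamber, 16 mm below the mouth. The ring is 20 mm thick, with a hole of 56 mm diameter and three slots 120 degrees apart, 16 mm wide, out to the bore's wall. It does not turn, but its angle differs every time and is NOT given by this pose. Below it the bore is 72 mm wide again.
- holder_mid (a point): Centre (half-way up) of the filter holder: loose, steel and aluminium, 0.3 to 0.6 kg, 104 mm tall, upright on the bench at first. z is up its axis. Heights from its underside: round dark filter body, 50 mm diameter, 0 to 60 mm, its nose tapered; flange disc, 80 mm diameter, 60 to 68 mm; grip bar 58 mm long (own x), 22 mm wide (own y), 68 to 104 mm. This point is 52 mm up.
- holder_lugs (a point): On the holder's axis at the underside of its three lugs, 30 mm above its underside. Lugs: 120 degrees apart, one towards own +x, 10 mm wide, reaching 33 mm from the axis, 14 mm tall. Resting on the seat ring they leave the flange 14 mm above the mouth; fully home, the flange's underside rests on the mouth and this point is 30 mm below it.
- brush_mid (a point): Centre (half-way up) of the loose round brush, 190 mm long, about 0.2 kg, standing on its flat bristle end in the drip tray at first. z is up its axis. Heights from its lower end: bristle head, 43 mm diameter, 0 to 80 mm; steel neck, 12 mm, to 110 mm; round wooden handle, 24 mm, 110 to 190 mm. This point is 95 mm up.
- brush_tip (a point): Centre of the flat lower (bristle) end of the brush.
- tray_in (a point): Centre of the inner floor of the drip tray, a fixed dark steel square tray, 120 x 120 mm, walls 4 mm thick and 18 mm high, floor 4 mm above the bench.
- piston: Bystander: loose aluminium piston, 72 mm diameter, 62 mm tall, origin at the centre of its underside. To be left alone.
- gear: Bystander: loose steel gear, 94 mm diameter, 30 mm tall, lying flat, origin at the centre of its underside. To be left alone.
- plug: Bystander: loose plain aluminium blanking cap, 80 mm diameter, 34 mm tall, with a small grip bar but no filter body and no lugs, origin at the centre of its underside. To be left alone.
- oilcan: Bystander: closed grey can, 60 mm diameter, 120 mm tall, origin at the centre of its underside. To be left alone.
- mallet: Bystander: hammer, 260 mm long, lying on the bench. To be left alone.
Mind the look-alikes: they are no part of the job. Leave any green, red or yellow look-alike of the part that bears holder_mid alone.

How it is judged:
On the way, in this order (a step that is already met when the one before it is completed fails the run):
1. the brush goes right down inside the chamber (z of brush_tip in the frame of mouth below -0.06 m and horizontal distance between brush_tip and mouth below 0.03 m), for 0.04 s.
2. the brush comes back up to the mouth (z of brush_tip in the frame of mouth above -0.02 m and horizontal distance between brush_tip and mouth below 0.04 m), for 0.04 s.
3. the brush goes right down a second time (all of step 1), for 0.04 s.
4. the brush stands upright in its tray again, let go (horizontal distance between brush_tip and tray_in below 0.05 m and z of brush_tip in the frame of tray_in below 0.008 m and angle between brush_mid's own z axis and vertical below 0.1 rad and contact force between the fingers and brush below 0.1 N), for 0.2 s.
At the end, for the whole second after the job is handed in: The filter holder is at rest in the chamber, its flange within 2.5 mm of flush on the casing's mouth, within 6 mm of the axis and within 3 degrees of upright; the brush stands at rest, upright within 6 degrees, on the floor of its tray (z of holder_mid in the frame of mouth below -0.0055 m and horizontal distance between holder_mid and mouth below 0.006 m and angle between holder_mid's own z axis and vertical below 0.05 rad and linear speed of each of holder, brush below 0.02 m/s and horizontal distance between brush_tip and tray_in below 0.05 m and z of brush_tip in the frame of tray_in below 0.008 m and angle between brush_mid's own z axis and vertical below 0.1 rad); the robot touches nothing.
It fails at once if the filter holder is forced: pressed on the casing or its seat ring with more than 90 N (contact force between holder and casing above 90 N).
It fails at once if a bystander is shoved more than 30 mm (distance of any of piston, gear, plug, oilcan, mallet from where it was at the start of the episode above 0.03 m).
It also fails if it takes over 72 s, if anything falls off the work surface, if the arm or the gripper's body presses on something with over 40 N, if the wrist force passes 120 N, or if a joint passes its speed limit or range.

## Working session

There is one attempt and no reset: what is moved stays moved. The work goes in short steps, Python scripts to look and compute and a tool call to move; the robot and the scene stay as the last step left them, time stands still between calls to the robot, and variables do not carry over. Pictures are saved under pics/ and viewed, about 8 in all and at most 12, crops included, and the job is handed in when it is done.

Besides the shell and the picture viewer there is one more tool, called after "Request:" in YAML: its name, and indented under it one key for each argument. play_rows: Moves the arm, as the interface text tells. Its arguments: {"type":"object","properties":{"deltas":{"type":"array"},"squeeze":{"type":"number"}},"required":["deltas"]}

```bash
mkdir -p pics; cat > h.py <<'E'
import numpy as np, cv2
from bench import r
from scipy.spatial.transform import Rotation as R
def grab(n):
    im,d=r.grab_frame(n); return im,d
def cloud(n,d):
    c=r.camera_model(n); K=c["mtx"]; Rm=cv2.Rodrigues(np.array(c["rvec"],float))[0]; t=np.array(c["tvec"]).ravel()
    v,u=np.mgrid[:480,:640]
    p=cv2.undistortPoints(np.stack([u,v],-1).reshape(-1,1,2).astype(float),np.array(K),None).reshape(480,640,2)
    P=np.dstack([p,np.ones((480,640))])*d[...,None]
    W=(P-t)@Rm; W[d==0]=np.nan
    return W
def tool(): 
    o=r.get_obs(); return np.array(o["tcp_pos"]),R.from_rotvec(o["orientation"])
def rel(target):  # world point -> tool-frame shift mm
    p,q=tool(); return np.round(q.inv().apply(np.array(target)-p)*1000,1)
E
python3 - <<'E'
from h import *
print(r.get_obs(), r.grip_point_offset)
for n in("top","side"):
    im,d=grab(n); np.savez("%s0.npz"%n,im=im,d=d); cv2.imwrite(f"pics/{n}0.png",im[...,::-1])
    c=r.camera_model(n); print(n,c)
print(tool()[1].as_matrix().round(3))
E
```

```text
{'clock': 0.0, 'joints': array([ 1.04685381,  0.47779102,  0.02234517,  1.55647288, -0.0115057 ,
        1.10928094, -0.0830823 ]), 'qvel': array([ 0.00017901,  0.00088665, -0.00126634, -0.00046098, -0.00039347,
       -0.0007351 ,  0.00052216]), 'tau': array([-3.96147707e-04, -5.96469140e+01,  1.60745535e+00, -2.81196141e+01,
        1.24289506e-02,  9.48759931e-03,  5.49960930e-06]), 'tcp_pos': array([ 0.2724163 , -0.61693424,  0.23032286]), 'orientation': array([-3.07220433e+00, -6.48194525e-01,  7.93750872e-04]), 'contact_force': array([0.47264123, 0.32001929, 0.57750887]), 'moment': array([-0.01687622,  0.00983901, -0.03529761]), 'grip_width': 0.08550167981145042} 0.0187
top {'mtx': array([[612.47642651,   0.        , 313.79269831],
       [  0.        , 612.47642651, 233.35393359],
       [  0.        ,   0.        ,   1.        ]]), 'rvec': array([ 2.09250803, -2.1571981 ,  0.18197728]), 'tvec': array([0.07033677, 0.55888221, 1.54327185])}
side {'mtx': array([[473.51807863,   0.        , 324.29030106],
       [  0.        , 473.51807863, 243.32289371],
       [  0.        ,   0.        ,   1.        ]]), 'rvec': array([ 0.62809113, -2.72553343,  1.03114243]), 'tvec': array([0.49411685, 0.20169654, 0.94736342])}
[[ 0.915  0.404 -0.001]
 [ 0.404 -0.915  0.001]
 [-0.    -0.002 -1.   ]]
```

View pics/top0.png

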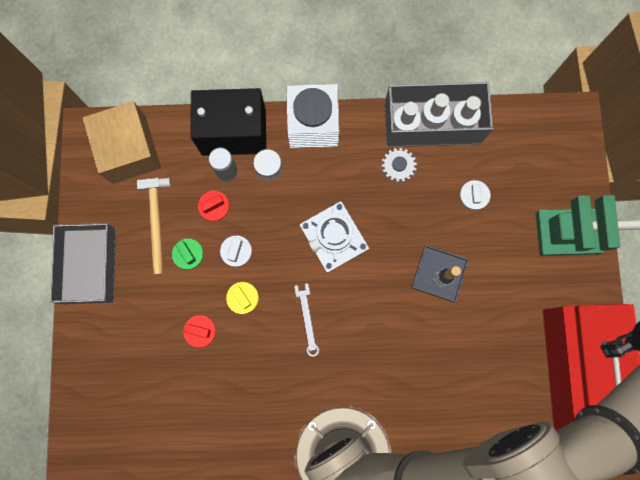

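View pics/side0.png

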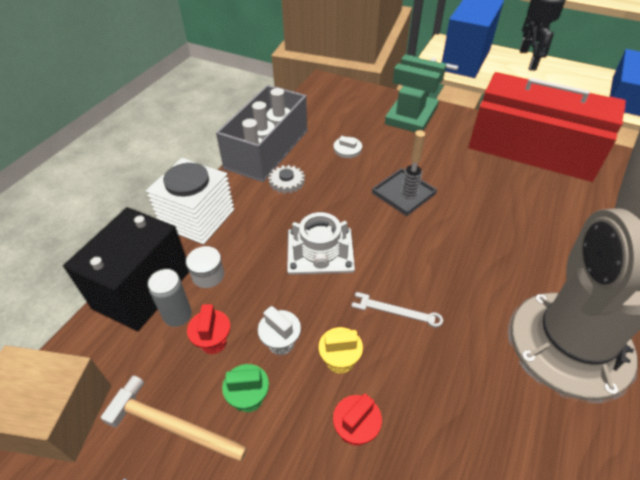

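The top view shows the casing at (334,236), the brush in its tray at (445,273), the grey holder at (236,250) among coloured look-alikes, and the plug at (475,195). The side view agrees: the grey holder at (279,328) is tall and the plug at (347,146) is flat. Next I measure them.

```bash
cat > m.py <<'E'
from h import *
Z=np.load("top0.npz"); im,d=Z["im"],Z["d"]; W=cloud("top",d)
S=np.load("side0.npz"); ims,ds=S["im"],S["d"]; Ws=cloud("side",ds)
def box(W,u0,u1,v0,v1,z0,z1):
    m=np.zeros(d.shape,bool); m[v0:v1,u0:u1]=1; m&=(W[...,2]>z0)&(W[...,2]<z1); return m
def circ(P):
    c,rr=cv2.minEnclosingCircle(P[:,:2].astype(np.float32)*1000); return np.round(c,1),round(rr,1)
def rect(P): return cv2.minAreaRect(P[:,:2].astype(np.float32)*1000)
print("bench z",np.nanmedian(W[350:390,150:250,2]),np.nanmedian(Ws[360:400,450:500,2]))
for nm,b,zs in [("casing foot",(290,380,190,280),(.006,.02)),("mouth",(290,380,190,280),(.078,.095)),("seat",(310,360,212,262),(.06,.076)),
  ("flange",(205,265,220,280),(.058,.08)),("bar",(205,265,220,280),(.092,.115)),
  ("tray walls",(405,475,240,308),(.012,.024)),("brush top",(430,475,250,290),(.17,.2)),("handle",(430,475,250,290),(.11,.2))]:
    m=box(W,*b,*zs); P=W[m]
    print(nm,len(P), np.median(P,0).round(4) if len(P) else "", (circ(P),rect(P)) if len(P)>5 else "")
for nm,b,zs in [("S mouth",(280,360,205,275),(.08,.095)),("S seat",(280,360,205,275),(.06,.075)),("S bar",(255,305,300,355),(.092,.112)),("S flange",(255,305,300,355),(.055,.08)),("S brushtop",(405,430,125,150),(.17,.205)),("S handle",(405,430,125,170),(.115,.205))]:
    m=box(Ws,*b,*zs); P=Ws[m]
    print(nm,len(P), np.median(P,0).round(4) if len(P) else "", (circ(P),rect(P)) if len(P)>5 else "")
a=cv2.resize(im[205:267,300:370],None,fx=8,fy=8,interpolation=cv2.INTER_CUBIC)
cv2.imwrite("pics/c1.png",a[...,::-1])
E
python3 m.py
```

```text
bench z -0.0007826780322129832 0.00013471732552617662
casing foot 1384 [ 0.5492 -0.005   0.0108] ((array([571.4,   0.7]), 160.3), ((565.09619140625, -1.4666900634765625), (238.26748657226562, 241.7725067138672), 88.00843811035156))
mouth 398 [0.5589 0.0028 0.084 ] ((array([558.3,   1.4]), 46.0), ((558.518798828125, 1.4533538818359375), (89.78545379638672, 89.91854858398438), 43.83270263671875))
seat 404 [0.5565 0.0007 0.0653] ((array([557.1,   2.6]), 69.0), ((550.7957763671875, 9.159942626953125), (135.5367431640625, 103.4299545288086), 46.55131912231445))
flange 534 [0.5164 0.2492 0.0676] ((array([544. , 279.8]), 73.9), ((547.9730224609375, 265.90435791015625), (140.60638427734375, 78.76395416259766), 19.017154693603516))
bar 212 [0.5178 0.2554 0.1035] ((array([519.7, 257.7]), 29.8), ((519.1236572265625, 255.72116088867188), (22.606884002685547, 58.51395797729492), 73.16542053222656))
tray walls 315 [ 0.4492 -0.2708  0.0169] ((array([ 449.7, -273.6]), 83.8), ((439.5975646972656, -269.7618713378906), (121.04518127441406, 144.9181365966797), 69.77538299560547))
brush top 98 [ 0.4354 -
[... 655 characters left out ...]
11))
S bar 400 [0.5163 0.261  0.1039] ((array([519. , 259.1]), 29.7), ((518.8344116210938, 258.26910400390625), (22.835710525512695, 58.532859802246094), 71.38957214355469))
S flange 854 [0.5133 0.2715 0.0685] ((array([518.6, 257.3]), 40.9), ((517.6483154296875, 258.7664794921875), (78.87783813476562, 76.72386169433594), 50.23289108276367))
S brushtop 126 [ 0.4356 -0.2662  0.1885] ((array([ 436.5, -271.6]), 12.6), ((436.7894592285156, -272.19647216796875), (22.653162002563477, 23.384510040283203), 65.27534484863281))
S handle 312 [ 0.4348 -0.2653  0.1629] ((array([ 436.8, -271.3]), 12.9), ((436.302490234375, -271.35113525390625), (23.134531021118164, 24.375398635864258), 16.109128952026367))
```

View pics/c1.png

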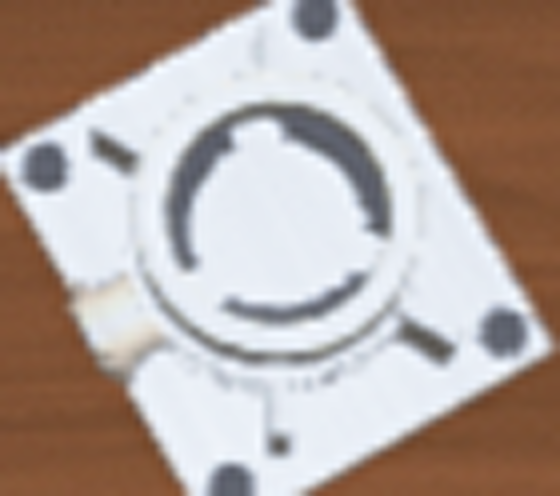

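```bash
cat > s.py <<'E'
from m import *
c=r.camera_model("top"); cs=r.camera_model("side")
mc=np.array([.5585,.003]); a=np.radians(np.arange(0,360,3))
for rad in(.031,.033):
    out=[]
    P=np.c_[mc[0]+rad*np.cos(a),mc[1]+rad*np.sin(a),np.full(len(a),.069)]
    for im_,c_ in((im,c),(ims,cs)):
        q,_=cv2.projectPoints(P,c_["rvec"],c_["tvec"],c_["mtx"],None); q=q.reshape(-1,1,2).astype(np.float32)
        g=cv2.remap(cv2.cvtColor(im_,cv2.COLOR_RGB2GRAY),q,None,cv2.INTER_LINEAR).ravel(); out.append(g)
    # fold to 120 deg (40 bins)
    print(rad,"top",out[0].tolist()); print("fold",out[0].reshape(3,40).astype(int).sum(0).tolist())
h=W[...,2]; m=np.zeros(d.shape,np.uint8); m[235:312,400:480]=1
g=cv2.cvtColor(im,cv2.COLOR_RGB2HSV); t=((g[...,1]<70)&(g[...,2]<140)&(m>0)).astype(np.uint8)
n,l,st,ce=cv2.connectedComponentsWithStats(t); k=1+st[1:,4].argmax(); P=W[l==k]; P=P[P[:,2]<.03]
print("tray",rect(P))
q,_=cv2.projectPoints(np.array([[.5585,.003,.085],[.5585,.003,.069],[.5189,.257,.068]]),c["rvec"],c["tvec"],c["mtx"],None);print(q)
b=cv2.resize(ims[285:375,235:325],None,fx=6,fy=6,interpolation=cv2.INTER_CUBIC)
cv2.imwrite("pics/hs.png",b[...,::-1])
t_=np.array([.436,-.273,.23]); print("brush above",rel(t_))
E
python3 s.py | grep -v -E "^(S |casing|mouth|seat|flange|bar|handle)"
```

```text
bench z -0.0007826780322129832 0.00013471732552617662
tray walls 315 [ 0.4492 -0.2708  0.0169] ((array([ 449.7, -273.6]), 83.8), ((439.5975646972656, -269.7618713378906), (121.04518127441406, 144.9181365966797), 69.77538299560547))
brush top 98 [ 0.4354 -0.2731  0.1917] ((array([ 436.3, -274.9]), 11.8), ((436.03399658203125, -275.0912170410156), (22.758647918701172, 21.9537296295166), 24.42621421813965))
0.031 top [238, 236, 232, 230, 229, 231, 220, 177, 120, 102, 95, 96, 96, 97, 97, 97, 97, 98, 99, 100, 100, 100, 101, 104, 107, 108, 108, 110, 116, 123, 124, 126, 130, 134, 135, 131, 127, 134, 147, 157, 197, 234, 237, 237, 237, 236, 237, 237, 231, 212, 172, 147, 147, 149, 147, 140, 133, 133, 129, 124, 124, 122, 118, 115, 120, 123, 124, 118, 105, 118, 127, 123, 121, 124, 129, 160, 174, 166, 170, 196, 230, 234, 237, 237, 238, 238, 235, 221, 181, 175, 184, 172, 153, 125, 120, 125, 125, 120, 112, 111, 110, 108, 105, 108, 100, 102, 98, 95, 96, 98, 94, 96, 97, 95, 94, 102, 134, 166, 211, 228]
fold [665, 704, 706, 704, 704, 705, 692, 635, 532, 489, 451, 415, 396, 371, 364, 362, 355, 351, 340
[... 435 characters left out ...]
4, 161, 155, 137, 128, 130, 121, 127, 123, 117, 124, 115, 130, 125, 130, 158, 205, 231, 235, 236, 236, 237, 230, 208, 144, 125, 132, 119, 107, 98, 102, 103, 99, 97, 97, 97, 96, 97, 97, 97, 97, 97, 96, 96, 97, 98, 100, 99, 96, 95, 97, 98, 112, 133, 170, 195]
fold [649, 678, 680, 678, 665, 656, 642, 590, 495, 438, 437, 422, 408, 389, 398, 403, 405, 396, 395, 385, 374, 383, 392, 401, 398, 395, 390, 379, 382, 396, 391, 399, 395, 398, 408, 399, 429, 445, 493, 558]
tray ((450.6759338378906, -276.142333984375), (125.1743392944336, 121.51274871826172), 69.63639068603516)
[[[333.4404154  231.19849422]]

 [[333.30461124 232.32090017]]

 [[234.74476477 250.64636441]]]
brush above [ 288.6 -248.6    0.8]
```

View pics/hs.png

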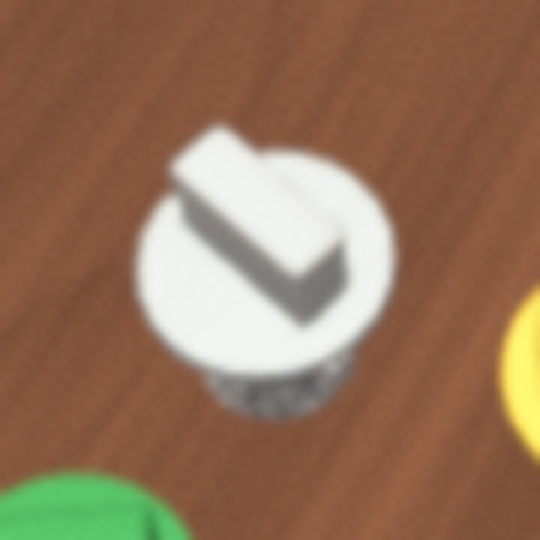

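Request:
play_rows:
  deltas:
    - [85, [72, -62, 0], [0, 0, 0]]
    - [85, [144, -124, 0], [0, 0, 0]]
    - [85, [200, -186, 0], [0, 0, 0]]
    - [85, [250, -230, 0], [0, 0, 0]]
    - [85, [288.6, -248.6, 0], [0, 0, 0]]
    - [85, [288.6, -248.6, 0], [0, 0, 0]]
    - [85, [288.6, -248.6, 0], [0, 0, 0]]
    - [85, [288.6, -248.6, 0], [0, 0, 0]]
  squeeze: 40

```text
clock: 1.1
tcp_pos: [0.4359, -0.2729, 0.2306]
orientation: [-3.072, -0.65, 0.002]
contact_force: [-0.1, -0.8, -0.8]
grip_width: 0.0853
```

The side crop shows the grey holder with its dark body below the flange (275,390). The flange hides the lugs, so I'll look for them once it is lifted.

Request:
play_rows:
  deltas:
    - [85, [0, 0, 40], [0, 0, 0]]
    - [85, [0, 0, 80], [0, 0, 0]]
    - [85, [0, 0, 92], [0, 0, 0]]
    - [85, [0, 0, 92], [0, 0, 0]]
    - [10, [0, 0, 92], [0, 0, 0]]
    - [10, [0, 0, 92], [0, 0, 0]]
    - [10, [0, 0, 92], [0, 0, 0]]
    - [10, [0, 0, 92], [0, 0, 0]]
  squeeze: 60

```text
clock: 2.1
tcp_pos: [0.4363, -0.2732, 0.1393]
orientation: [-3.073, -0.65, -0.0]
contact_force: [-0.0, -0.6, 4.7]
grip_width: 0.0228
```

Request:
play_rows:
  deltas:
    - [10, [0, 0, 0], [0, 0, 0]]
    - [10, [0, 0, 0], [0, 0, 0]]
    - [10, [0, 0, 0], [0, 0, 0]]
    - [10, [0, 0, -10], [0, 0, 0]]
    - [10, [0, 0, -50], [0, 0, 0]]
    - [10, [0, 0, -100], [0, 0, 0]]
    - [10, [0, 0, -130], [0, 0, 0]]
    - [10, [0, 0, -130], [0, 0, 0]]

```text
clock: 3.1
tcp_pos: [0.4375, -0.2737, 0.2719]
orientation: [3.071, 0.65, 0.006]
contact_force: [-0.6, -0.5, -4.1]
grip_width: 0.0225
```

```bash
python3 - <<'E'
from h import *
im,d=grab("side"); W=cloud("side",d)
cv2.imwrite("pics/b1.png",im[...,::-1])
o=r.get_obs(); print(o["tcp_pos"],o["grip_width"],o["contact_force"],o["joints"])
t=o["tcp_pos"]
# bristle head points beneath gripper
m=(np.hypot(W[...,0]-t[0],W[...,1]-t[1])<.04)&(W[...,2]>.11)&(W[...,2]<.24)
P=W[m]
for z in np.arange(.12,.24,.01):
    q=P[abs(P[:,2]-z)<.005]
    if len(q)>4: print(round(z,3),len(q),q.mean(0).round(4),np.ptp(q,axis=0).round(3))
print(P[:,2].min(), rel([.5585,.003,t[2]]))
E
```

```text
[ 0.43640055 -0.2732278   0.26988981] 0.02258851725506772 [-0.51841734 -0.06075353 -2.38438188] [ 0.56974196  0.18217683 -0.14961293  1.88026075  0.03035964  1.08001556
 -0.74545671]
0.14 43 [ 0.4342 -0.2595  0.1418] [0.039 0.03  0.009]
0.15 59 [ 0.4363 -0.2588  0.15  ] [0.04  0.031 0.01 ]
0.16 61 [ 0.435  -0.2589  0.1592] [0.042 0.032 0.009]
0.17 67 [ 0.4356 -0.2596  0.1692] [0.043 0.028 0.01 ]
0.18 67 [ 0.4355 -0.2587  0.1793] [0.042 0.023 0.01 ]
0.19 75 [ 0.4352 -0.2591  0.19  ] [0.042 0.024 0.01 ]
0.2 74 [ 0.4354 -0.2589  0.201 ] [0.042 0.03  0.01 ]
0.21 73 [ 0.4345 -0.2597  0.2115] [0.044 0.04  0.01 ]
0.22 136 [ 0.4377 -0.2703  0.2175] [0.04  0.045 0.009]
0.23 22 [ 0.437  -0.2697  0.2298] [0.011 0.007 0.009]
0.13611960631372627 [ 2.235e+02 -2.031e+02  1.000e-01]
```

Request:
play_rows:
  deltas:
    - [10, [35, -32, 0], [0, 0, 0]]
    - [10, [75, -68, 0], [0, 0, 0]]
    - [10, [115, -104, 0], [0, 0, 0]]
    - [10, [155, -141, 0], [0, 0, 0]]
    - [10, [195, -177, 0], [0, 0, 0]]
    - [10, [223.5, -203.1, 0], [0, 0, 0]]
    - [10, [223.5, -203.1, 0], [0, 0, 0]]
    - [10, [223.5, -203.1, 0], [0, 0, 0]]

```text
clock: 4.15
tcp_pos: [0.5574, 0.0023, 0.2682]
orientation: [3.073, 0.65, -0.004]
contact_force: [0.3, -1.5, -3.0]
grip_width: 0.0226
```

```bash
python3 - <<'E'
from h import *
t,q=tool(); im,d=grab("side"); W=cloud("side",d)
m=(np.hypot(W[...,0]-t[0],W[...,1]-t[1])<.045)&(W[...,2]>.1)&(W[...,2]<.2); P=W[m]; print(t,P.mean(0),np.median(P,0),P[:,2].min(),P[:,0].min(),P[:,0].max(), rel([.5585,.003,.1495]),q.as_matrix().round(3))
m=(np.hypot(W[...,0]-t[0],W[...,1]-t[1])<.055)&(W[...,2]>.08)&(W[...,2]<.093); P=W[m];print(P.min(0),P.max(0))
E
```

```text
[0.55737122 0.00225407 0.26815326] [0.55059351 0.01568632 0.1688155 ] [0.54875921 0.01798401 0.16933326] 0.1347097933132542 0.5356462178684398 0.5775218064622774 [  1.7  -0.9 119.1] [[ 0.914  0.405 -0.002]
 [ 0.405 -0.914 -0.001]
 [-0.002 -0.    -1.   ]]
[ 0.51323963 -0.04177852  0.08003617] [0.60382888 0.04929742 0.08931371]
```

Request:
play_rows:
  deltas:
    - [10, [1, -0.8, 30], [0, 0, 0]]
    - [10, [1, -0.8, 65], [0, 0, 0]]
    - [10, [1, -0.8, 100], [0, 0, 0]]
    - [10, [1, -0.8, 117], [0, 0, 0]]
    - [10, [1, -0.8, 119], [0, 0, 0]]
    - [10, [1, -0.8, 119], [0, 0, 0]]
    - [10, [1, -0.8, 119], [0, 0, 0]]

```text
clock: 5.08
tcp_pos: [0.5588, 0.0027, 0.1509]
orientation: [3.073, 0.648, 0.001]
contact_force: [-0.4, 1.0, -1.7]
grip_width: 0.0226
```

Request:
play_rows:
  deltas:
    - [10, [0, 0, -35], [0, 0, 0]]
    - [10, [0, 0, -70], [0, 0, 0]]
    - [10, [0, 0, -72], [0, 0, 0]]
    - [10, [0, 0, -72], [0, 0, 0]]
    - [10, [0, 0, -72], [0, 0, 0]]
    - [10, [0, 0, -40], [0, 0, 0]]
    - [10, [0, 0, -8], [0, 0, 0]]
    - [10, [0, 0, 0], [0, 0, 0]]

```text
clock: 6.08
tcp_pos: [0.5567, 0.0024, 0.148]
orientation: [3.074, 0.648, -0.008]
contact_force: [-0.9, -0.5, -2.9]
grip_width: 0.0229
```

Request:
play_rows:
  deltas:
    - [10, [0, 0, 0], [0, 0, 0]]
    - [10, [0, 0, 0], [0, 0, 0]]
    - [10, [0, 0, -35], [0, 0, 0]]
    - [10, [0, 0, -75], [0, 0, 0]]
    - [10, [0, 0, -115], [0, 0, 0]]
    - [10, [0, 0, -120], [0, 0, 0]]
    - [10, [0, 0, -120], [0, 0, 0]]

```text
clock: 6.95
tcp_pos: [0.5572, 0.0025, 0.2683]
orientation: [3.073, 0.648, -0.007]
contact_force: [-0.3, -0.2, -2.6]
grip_width: 0.0225
```

```bash
python3 - <<'E'
from h import *
t,q=tool(); im,d=grab("side"); W=cloud("side",d)
m=(np.hypot(W[...,0]-t[0],W[...,1]-t[1])<.045)&(W[...,2]>.1)&(W[...,2]<.2); P=W[m]; print(t,P.mean(0),P[:,2].min(),P[:,0].min(),P[:,0].max(), rel([.440,-.273,.27]))
E
```

```text
[0.55716738 0.00250881 0.26825246] [0.55038216 0.01593388 0.1681224 ] 0.13064809041768213 0.5357637744044275 0.5765705795251572 [-217.9  204.9   -1.7]
```

Request:
play_rows:
  deltas:
    - [10, [-35, 33, 0], [0, 0, 0]]
    - [10, [-75, 70, 0], [0, 0, 0]]
    - [10, [-115, 108, 0], [0, 0, 0]]
    - [10, [-155, 146, 0], [0, 0, 0]]
    - [10, [-195, 183, 0], [0, 0, 0]]
    - [10, [-217.9, 204.9, 0], [0, 0, 0]]
    - [10, [-217.9, 204.9, 0], [0, 0, 0]]
    - [10, [-217.9, 204.9, 0], [0, 0, 0]]

```text
clock: 8.0
tcp_pos: [0.4398, -0.272, 0.2672]
orientation: [-3.072, -0.649, 0.012]
contact_force: [0.4, -1.0, -2.1]
grip_width: 0.0228
```

```bash
python3 - <<'E'
from h import *
t,q=tool(); im,d=grab("side"); W=cloud("side",d)
m=(np.hypot(W[...,0]-t[0],W[...,1]-t[1])<.045)&(W[...,2]>.1)&(W[...,2]<.2); P=W[m]; print(t,P.mean(0),P[:,2].min(), rel([.440,-.273,.1400]),r.get_obs()["joints"].round(2))
E
```

```text
[ 0.43978238 -0.27204581  0.26720441] [ 0.43647087 -0.25730796  0.16791069] 0.1321131515429224 [1.000e-01 1.500e+00 1.275e+02] [ 0.57  0.19 -0.17  1.87  0.04  1.09 -0.76]
```

Request:
play_rows:
  deltas:
    - [10, [0, 0, 40], [0, 0, 0]]
    - [10, [0, 0, 80], [0, 0, 0]]
    - [10, [0, 0, 110], [0, 0, 0]]
    - [10, [0, 0, 122], [0, 0, 0]]
    - [10, [0, 0, 126], [0, 0, 0]]
    - [10, [0, 0, 127], [0, 0, 0]]
    - [10, [0, 0, 127.5], [0, 0, 0]]
    - [10, [0, 0, 127.5], [0, 0, 0]]

```text
clock: 9.05
tcp_pos: [0.4396, -0.2719, 0.1406]
orientation: [-3.073, -0.651, 0.01]
contact_force: [-0.4, 0.3, -2.3]
grip_width: 0.0224
```

Request:
play_rows:
  deltas:
    - [10, [0, 0, 1], [0, 0, 0]]
    - [10, [0, 0, 2], [0, 0, 0]]
    - [10, [0, 0, 2], [0, 0, 0]]
    - [10, [0, 0, 2], [0, 0, 0]]

```text
clock: 9.55
tcp_pos: [0.44, -0.2722, 0.1394]
orientation: [3.073, 0.65, -0.008]
contact_force: [-1.6, 1.0, 5.7]
grip_width: 0.0227
```

Contact is light, about 8 N. Now I release and retreat upward.

Request:
play_rows:
  deltas:
    - [30, [0, 0, 0], [0, 0, 0]]
    - [45, [0, 0, 0], [0, 0, 0]]
    - [85, [0, 0, 0], [0, 0, 0]]
    - [85, [0, 0, 0], [0, 0, 0]]
    - [85, [0, 0, -5], [0, 0, 0]]
    - [85, [0, 0, -40], [0, 0, 0]]
    - [85, [0, 0, -90], [0, 0, 0]]
    - [85, [0, 0, -110], [0, 0, 0]]

```text
clock: 10.55
tcp_pos: [0.4419, -0.2726, 0.2527]
orientation: [3.07, 0.65, -0.003]
contact_force: [-0.2, 0.0, 0.3]
grip_width: 0.0848
```

```bash
python3 - <<'E'
from h import *
im,d=grab("side"); W=cloud("side",d)
m=(np.hypot(W[...,0]-.44,W[...,1]+.272)<.04)&(W[...,2]>.02)&(W[...,2]<.21)
for z in np.arange(.03,.2,.02):
    P=W[m&(abs(W[...,2]-z)<.006)]; print(round(z,2),len(P),P.mean(0).round(4) if len(P) else '')
print(r.get_obs()); print(rel([.5189,.257,.25]), tool()[1].as_matrix().round(3))
E
```

```text
0.03 57 [ 0.4366 -0.2583  0.0307]
0.05 65 [ 0.4369 -0.2582  0.0495]
0.07 65 [ 0.4384 -0.2576  0.0698]
0.09 88 [ 0.4403 -0.27    0.0864]
0.11 11 [ 0.4407 -0.2684  0.109 ]
0.13 40 [ 0.4384 -0.2648  0.1302]
0.15 42 [ 0.4386 -0.2648  0.1498]
0.17 44 [ 0.4387 -0.2651  0.1698]
0.19 77 [ 0.4393 -0.2685  0.1915]
{'clock': 10.6, 'joints': array([ 0.57510316,  0.20539498, -0.16697277,  1.88923689,  0.04358484,
        1.04724648, -0.76391513]), 'qvel': array([-0.00032527,  0.02911374,  0.00066822,  0.03393367,  0.0096026 ,
       -0.07430474, -0.00896917]), 'tau': array([ 3.25723342e-02, -3.59144855e+01, -3.17678517e-01, -2.33191377e+01,
        1.96873286e-02,  8.24985607e-02, -4.71177904e-03]), 'tcp_pos': array([ 0.44260223, -0.27295508,  0.25432487]), 'orientation': array([3.06884547e+00, 6.49291831e-01, 2.04136993e-04]), 'contact_force': array([0.33931231, 0.04663132, 2.1628969 ]), 'moment': array([ 0.00530029, -0.01621741, -0.02961868]), 'grip_width': 0.08508268634937496}
[ 284.4 -453.7    1.9] [[ 0.914  0.405  0.001]
 [ 0.405 -0.914 -0.005]
 [-0.001  0.005 -1.   ]]
```

Request:
play_rows:
  deltas:
    - [85, [20, -32, 0], [0, 0, -0.18]]
    - [85, [45, -72, 0], [0, 0, -0.36]]
    - [85, [74, -118, 0], [0, 0, -0.54]]
    - [85, [103, -164, 0], [0, 0, -0.72]]
    - [85, [132, -210, 0], [0, 0, -0.9]]
    - [85, [161, -256, 0], [0, 0, -1.08]]
    - [85, [190, -302, 0], [0, 0, -1.26]]
    - [85, [210, -335, 0], [0, 0, -1.4]]

```text
clock: 11.6
tcp_pos: [0.4987, 0.121, 0.2524]
orientation: [1.921, 2.482, -0.004]
contact_force: [0.8, -0.2, 0.2]
grip_width: 0.0849
```

```bash
cat > n.py <<'E'
from h import *
def go(p,yaw_y):  # target TCP, tool-y heading deg, tool down
    t,q=tool(); y=np.radians(yaw_y); Y=np.array([np.cos(y),np.sin(y),0]); Zv=np.array([0,0,-1.]); T=R.from_matrix(np.c_[np.cross(Y,Zv),Y,Zv])
    print("shift",rel(p),"turn",(q.inv()*T).as_rotvec().round(4)); o=r.get_obs(); print("tcp",t.round(4),"yaw",np.degrees(np.arctan2(*q.as_matrix()[1::-1,1])).round(2),"tilt",q.as_matrix()[:,2].round(4),"j",o["joints"].round(2),"F",o["contact_force"].round(1),"w",o["grip_width"],o["clock"])
E
python3 -c "
from n import *
go([.5189,.257,.17],72.3)"
```

```text
shift [126.9  53.7  81.9] turn [-0.0021  0.0038 -1.0085]
tcp [0.4987 0.121  0.2524] yaw 14.52 tilt [ 0.0011 -0.004  -1.    ] j [ 0.16  0.24 -0.61  1.88  0.16  1.07 -0.26] F [ 0.8 -0.2  0.2] w 0.08486600466220143 11.6
```

Request:
play_rows:
  deltas:
    - [85, [30, 12, 0], [0, 0, -0.18]]
    - [85, [60, 25, 10], [0, 0, -0.36]]
    - [85, [95, 40, 25], [0, 0, -0.54]]
    - [85, [120, 51, 40], [0, 0, -0.72]]
    - [85, [126.9, 53.7, 60], [0, 0, -0.9]]
    - [85, [126.9, 53.7, 80], [-0.002, 0.004, -1.0085]]
    - [85, [126.9, 53.7, 82], [-0.002, 0.004, -1.0085]]
    - [85, [126.9, 53.7, 82], [-0.002, 0.004, -1.0085]]

```text
clock: 12.6
tcp_pos: [0.5191, 0.257, 0.1702]
orientation: [-0.487, -3.103, -0.0]
contact_force: [0.3, 0.2, 1.3]
grip_width: 0.0848
```

```bash
python3 -c "
from n import *
go([.5189,.257,.074],72.3)"
```

```text
shift [ 0.2 -0.  96.2] turn [ 0.0002 -0.0001 -0.0024]
tcp [0.5191 0.257  0.1702] yaw 72.16 tilt [-1.e-04  2.e-04 -1.e+00] j [ 0.03  0.5  -0.78  1.81  0.41  1.    0.34] F [0.3 0.2 1.3] w 0.0847925584934652 12.6
```

Request:
play_rows:
  deltas:
    - [85, [0, 0, 40], [0, 0, 0]]
    - [85, [0, 0, 75], [0, 0, 0]]
    - [85, [0, 0, 92], [0, 0, 0]]
    - [85, [0, 0, 96], [0, 0, 0]]
    - [85, [0, 0, 96], [0, 0, 0]]
    - [10, [0, 0, 96], [0, 0, 0]]
    - [10, [0, 0, 96], [0, 0, 0]]
    - [10, [0, 0, 96], [0, 0, 0]]
  squeeze: 60

```text
clock: 13.6
tcp_pos: [0.5193, 0.257, 0.0746]
orientation: [0.487, 3.103, 0.001]
contact_force: [0.7, -0.3, -0.3]
grip_width: 0.0313
```

Request:
play_rows:
  deltas:
    - [10, [0, 0, 0], [0, 0, 0]]
    - [10, [0, 0, 0], [0, 0, 0]]
    - [10, [0, 0, 0], [0, 0, 0]]
    - [10, [0, 0, -10], [0, 0, 0]]
    - [10, [0, 0, -50], [0, 0, 0]]
    - [10, [0, 0, -100], [0, 0, 0]]
    - [10, [0, 0, -150], [0, 0, 0]]
    - [10, [0, 0, -150], [0, 0, 0]]

```text
clock: 14.6
tcp_pos: [0.5207, 0.2585, 0.2287]
orientation: [0.486, 3.097, 0.007]
contact_force: [0.7, 0.5, -5.2]
grip_width: 0.021
```

```bash
python3 - <<'E'
from n import *
im,d=grab("side"); W=cloud("side",d); np.savez("hold.npz",im=im,d=d)
t,q=tool()
c=r.camera_model("side")
p,_=cv2.projectPoints(np.array([[t[0],t[1],t[2]-.05]]),c["rvec"],c["tvec"],c["mtx"],None); u,v=p.ravel().astype(int); print(u,v)
cv2.imwrite("pics/hl.png",cv2.resize(im[max(0,v-60):v+60,max(0,u-60):u+60],None,fx=5,fy=5,interpolation=cv2.INTER_CUBIC)[...,::-1])
go([.5585,.003,.22],72.3)
m=(np.hypot(W[...,0]-t[0],W[...,1]-t[1])<.05)&(W[...,2]>.1)&(W[...,2]<t[2]+.02)
print("min z",np.nanmin(W[m][:,2]))
for z in np.arange(.13,.26,.008):
    P=W[m&(abs(W[...,2]-z)<.004)]; print(round(z,3),len(P),(P.mean(0)-t).round(4) if len(P) else '',np.ptp(P,axis=0).round(3) if len(P) else '')
E
```

```text
274 294
shift [-115.  -229.9    5.9] turn [ 0.0017  0.0026 -0.0028]
tcp [0.5195 0.2571 0.226 ] yaw 72.14 tilt [ 3.e-03  9.e-04 -1.e+00] j [ 0.06  0.44 -0.82  1.76  0.36  1.1   0.38] F [-0.6  0.  -5.6] w 0.02105265841724646 14.65
min z 0.15759045143735154
0.13 0  
0.138 0  
0.146 0  
0.154 2 [-0.0098  0.0177 -0.0682] [0.011 0.008 0.   ]
0.162 14 [-0.0117  0.0187 -0.0621] [0.027 0.025 0.007]
0.17 64 [-0.0076  0.019  -0.0562] [0.044 0.037 0.008]
0.178 58 [-0.0085  0.0211 -0.0486] [0.037 0.036 0.008]
0.186 70 [-0.0094  0.0212 -0.04  ] [0.054 0.03  0.008]
0.194 41 [-0.0205  0.0168 -0.0331] [0.052 0.018 0.008]
0.202 7 [-0.0284  0.0125 -0.0271] [0.005 0.008 0.001]
0.21 0  
0.218 318 [-0.013   0.0148 -0.0058] [0.077 0.081 0.008]
0.226 536 [-0.0062  0.0152 -0.0026] [0.077 0.079 0.008]
0.234 70 [-0.0177  0.0135  0.0085] [0.031 0.041 0.008]
0.242 88 [-0.0113  0.0149  0.0164] [0.044 0.047 0.008]
0.25 0  
0.258 0
```

View pics/hl.png

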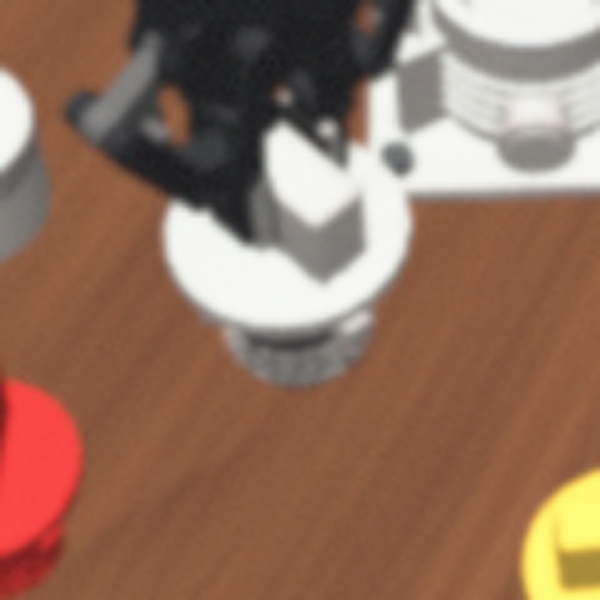

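```bash
python3 - <<'E'
from h import *
Z=np.load("hold.npz"); im,d=Z["im"],Z["d"]; W=cloud("side",d); t=np.array([.5193,.2570,.226])
D=W-t; rad=np.hypot(D[...,0],D[...,1]); az=np.degrees(np.arctan2(D[...,1],D[...,0]))%360
m=(D[...,2]>-.052)&(D[...,2]<-.02)&(rad>.0275)&(rad<.04)
for v,u in np.argwhere(m): print((u-214)*5,(v-234)*5,D[v,u].round(4),round(rad[v,u]*1000,1),round(az[v,u]),im[v,u])
E
```

```text
200 315 [ 0.0232  0.0265 -0.0373] 35.2 49 [135 112 102]
205 315 [ 0.021   0.0266 -0.0357] 33.9 52 [139 126 120]
360 315 [-0.0293  0.0092 -0.0268] 30.7 163 [205 201 194]
365 315 [-0.0304  0.0079 -0.0277] 31.4 165 [187 178 171]
205 320 [ 0.0214  0.0267 -0.0388] 34.2 51 [133 108  97]
210 320 [ 0.02    0.0257 -0.0391] 32.6 52 [137 115 105]
350 320 [-0.0266  0.0114 -0.0284] 28.9 157 [205 202 196]
355 320 [-0.0284  0.0111 -0.0277] 30.5 159 [209 205 198]
360 320 [-0.0293  0.0095 -0.0291] 30.8 162 [197 191 185]
365 320 [-0.031   0.0091 -0.0287] 32.3 164 [171 162 154]
340 325 [-0.0252  0.0154 -0.027 ] 29.5 149 [175 170 165]
345 325 [-0.0269  0.015  -0.0265] 30.7 151 [198 195 189]
350 325 [-0.0281  0.0139 -0.0272] 31.3 154 [204 201 194]
355 325 [-0.0292  0.0126 -0.0281] 31.8 157 [187 183 177]
360 325 [-0.0296  0.0103 -0.0308] 31.4 161 [163 157 151]
365 325 [-0.0311  0.0095 -0.0309] 32.5 163 [141 129 123]
230 330 [ 0.0135  0.0243 -0.0427] 27.8 61 [167 159 152]
340 330 [-0.0253  0.0158 -0.0293] 29.8 148 [157 152 148]
345 330 [-0.0271  0.0157 -0.0283] 31.3 150 [174 170 164]
350 330 [-0.0292  0.01
[... 814 characters left out ...]
 155 [121 113 110]
360 340 [-0.0302  0.0121 -0.0368] 32.5 158 [120 106 101]
365 340 [-0.0301  0.0091 -0.0408] 31.5 163 [128 101  90]
245 345 [ 0.0062  0.0268 -0.0437] 27.5 77 [120 116 114]
340 345 [-0.0243  0.0154 -0.0392] 28.7 148 [128 123 119]
345 345 [-0.0264  0.0157 -0.0374] 30.7 149 [129 123 121]
350 345 [-0.0281  0.0153 -0.0369] 32.0 152 [128 123 118]
355 345 [-0.0303  0.0155 -0.0353] 34.0 153 [124 116 112]
360 345 [-0.0299  0.012  -0.0401] 32.2 158 [123 105  96]
350 350 [-0.0291  0.0169 -0.037 ] 33.7 150 [128 121 118]
245 355 [ 0.0067  0.0272 -0.0495] 28.0 76 [125 121 117]
285 355 [-0.0092  0.0262 -0.0405] 27.8 109 [120 115 113]
295 370 [-0.0119  0.0255 -0.0487] 28.1 115 [110 107 105]
```

```bash
python3 - <<'E'
from n import *
from scipy.optimize import least_squares
Z=np.load("hold.npz"); W=cloud("side",Z["d"]); t=np.array([.5195,.2571,.226]); D=W-t
g=Z["im"].min(-1)>150
m=(abs(D[...,2]+.005)<.006)&(np.hypot(D[...,0],D[...,1])<.05)&g
P=(D[m][:,:2]*1000).astype(np.float32); print("flange",cv2.minEnclosingCircle(P), P.min(0),P.max(0))
go([.5585,.003,.226],39)
E
```

```text
flange ((-0.5823552012443542, 1.8036575317382812), 40.67705535888672) [-38.518375 -38.83032 ] [38.371155 42.421967]
shift [-1.150e+02 -2.299e+02 -1.000e-01] turn [0.0024 0.002  0.5784]
tcp [0.5195 0.2571 0.226 ] yaw 72.14 tilt [ 3.e-03  9.e-04 -1.e+00] j [ 0.06  0.44 -0.82  1.76  0.36  1.1   0.38] F [-0.6  0.  -5.6] w 0.02105265841724646 14.65
```

Request:
play_rows:
  deltas:
    - [10, [-15, -30, 0], [0, 0, 0.1]]
    - [10, [-30, -62, 0], [0, 0, 0.2]]
    - [10, [-47, -97, 0], [0, 0, 0.3]]
    - [10, [-65, -132, 0], [0, 0, 0.4]]
    - [10, [-83, -167, 0], [0, 0, 0.5]]
    - [10, [-100, -200, 0], [0, 0, 0.58]]
    - [10, [-112, -224, 0], [0, 0, 0.58]]
    - [10, [-115, -229.9, 0], [0, 0, 0.58]]

```text
clock: 15.65
tcp_pos: [0.557, 0.0001, 0.2235]
orientation: [-1.359, -2.831, 0.001]
contact_force: [0.4, 0.6, -4.6]
grip_width: 0.0207
```

```bash
python3 - <<'E'
from n import *
im,d=grab("side"); W=cloud("side",d)
go([.5585,.003,.150],39)
t,_=tool()
D=W-t; g=im.min(-1)>140
m=(abs(D[...,2]+.005)<.008)&(np.hypot(D[...,0],D[...,1])<.05)&g
P=(D[m][:,:2]*1000).astype(np.float32); print("flange-tcp",cv2.minEnclosingCircle(P), P.min(0),P.max(0))
E
```

```text
shift [ 0.8  2.3 73.9] turn [-0.0005 -0.0007 -0.0042]
tcp [0.5573 0.0009 0.2239] yaw 38.76 tilt [-9.e-04  3.e-04 -1.e+00] j [ 0.4   0.36 -0.64  1.81  0.24  1.05  0.34] F [-0.5 -0.2 -4.1] w 0.020809378918239283 15.7
flange-tcp ((-1.849214792251587, 1.4072411060333252), 40.818382263183594) [-39.822525 -38.18305 ] [38.749607 40.690952]
```

Request:
play_rows:
  deltas:
    - [10, [1.2, 2.2, 20], [0, 0, -0.004]]
    - [10, [1.2, 2.2, 45], [0, 0, -0.004]]
    - [10, [1.2, 2.2, 65], [0, 0, -0.004]]
    - [10, [1.2, 2.2, 74], [0, 0, -0.004]]
    - [10, [1.2, 2.2, 74], [0, 0, -0.004]]
    - [10, [1.2, 2.2, 74], [0, 0, -0.004]]

```text
clock: 16.45
tcp_pos: [0.5589, 0.0035, 0.1506]
orientation: [1.352, 2.835, 0.001]
contact_force: [0.6, -0.6, -3.6]
grip_width: 0.0213
```

```bash
python3 -c "
from n import *
go([.559,.0028,.118],39)"
```

```text
shift [-0.6 -0.4 32.6] turn [0.0007 0.0001 0.    ]
tcp [0.5589 0.0035 0.1506] yaw 39.0 tilt [ 6.e-04  4.e-04 -1.e+00] j [ 0.36  0.45 -0.61  1.88  0.32  0.91  0.28] F [ 0.6 -0.6 -3.6] w 0.02127207111652683 16.45
```

Request:
play_rows:
  deltas:
    - [10, [-0.3, -0.4, 6], [0, 0, 0]]
    - [10, [-0.3, -0.4, 12], [0, 0, 0]]
    - [10, [-0.3, -0.4, 18], [0, 0, 0]]
    - [10, [-0.3, -0.4, 24], [0, 0, 0]]
    - [10, [-0.3, -0.4, 30], [0, 0, 0]]
    - [10, [-0.3, -0.4, 32], [0, 0, 0]]
    - [10, [-0.3, -0.4, 32], [0, 0, 0]]

```text
clock: 17.32
tcp_pos: [0.5587, 0.0031, 0.1185]
orientation: [1.352, 2.835, 0.001]
contact_force: [1.1, -1.0, -4.4]
grip_width: 0.0211
```

Request:
play_rows:
  deltas:
    - [10, [0, 0, 2], [0, 0, 0]]
    - [10, [0, 0, 4], [0, 0, 0]]
    - [10, [0, 0, 5], [0, 0, 0]]
    - [10, [0, 0, 6], [0, 0, 0]]
    - [10, [0, 0, 7], [0, 0, 0]]
    - [10, [0, 0, 8], [0, 0, 0]]
    - [10, [0, 0, 8], [0, 0, 0]]

```text
clock: 18.2
tcp_pos: [0.5587, 0.003, 0.1104]
orientation: [1.352, 2.836, 0.001]
contact_force: [-0.6, -0.0, -5.2]
grip_width: 0.0213
```

The lugs are about 3 mm into the slots with no contact force. I keep going down gently.

Request:
play_rows:
  deltas:
    - [10, [0, 0, 2], [0, 0, 0]]
    - [10, [0, 0, 3.5], [0, 0, 0]]
    - [10, [0, 0, 5], [0, 0, 0]]
    - [10, [0, 0, 6.5], [0, 0, 0]]
    - [10, [0, 0, 8], [0, 0, 0]]
    - [10, [0, 0, 9], [0, 0, 0]]
    - [10, [0, 0, 9.5], [0, 0, 0]]
    - [10, [0, 0, 9.5], [0, 0, 0]]

```text
clock: 19.2
tcp_pos: [0.5586, 0.0031, 0.1009]
orientation: [-1.352, -2.836, -0.001]
contact_force: [0.1, 0.0, -3.8]
grip_width: 0.021
```

Request:
play_rows:
  deltas:
    - [10, [0, 0, 0.7], [0, 0, 0]]
    - [10, [0, 0, 1.4], [0, 0, 0]]
    - [10, [0, 0, 2], [0, 0, 0]]
    - [10, [0, 0, 2], [0, 0, 0]]

```text
clock: 19.7
tcp_pos: [0.5588, 0.0031, 0.0997]
orientation: [1.352, 2.835, 0.0]
contact_force: [-3.6, -0.9, 5.8]
grip_width: 0.0214
```

Contact came at TCP z 0.0997, against an expected home height of 0.0996. I release and retreat.

Request:
play_rows:
  deltas:
    - [30, [0, 0, 0], [0, 0, 0]]
    - [50, [0, 0, 0], [0, 0, 0]]
    - [85, [0, 0, 0], [0, 0, 0]]
    - [85, [0, 0, 0], [0, 0, 0]]
    - [85, [0, 0, -10], [0, 0, 0]]
    - [85, [0, 0, -50], [0, 0, 0]]
    - [85, [0, 0, -100], [0, 0, 0]]
    - [85, [0, 0, -150], [0, 0, 0]]

```text
clock: 20.7
tcp_pos: [0.5585, 0.0033, 0.2519]
orientation: [1.352, 2.835, 0.001]
contact_force: [0.9, -1.0, 0.0]
grip_width: 0.085
```

Request:
play_rows:
  deltas:
    - [85, [0, 0, -40], [0, 0, 0]]
    - [85, [0, 0, -40], [0, 0, 0]]
    - [85, [0, 0, -40], [0, 0, 0]]

```text
clock: 21.08
tcp_pos: [0.5581, 0.0031, 0.2917]
orientation: [1.352, 2.835, -0.0]
contact_force: [0.3, -0.2, -1.6]
grip_width: 0.0848
```

```bash
python3 - <<'E'
from h import *
im,d=grab("side"); W=cloud("side",d); cv2.imwrite("pics/end.png",im[...,::-1])
rr=np.hypot(W[...,0]-.5587,W[...,1]-.003)
m=(rr<.045)&(W[...,2]>.086)&(W[...,2]<.1)&(im.min(-1)>120); P=W[m]
A=np.c_[P[:,:2]-P[:,:2].mean(0),np.ones(len(P))]; print("flange top",np.median(P[:,2]),"plane",np.linalg.lstsq(A,P[:,2],rcond=None)[0],P.min(0),P.max(0))
m=(rr<.045)&(W[...,2]>.115)&(W[...,2]<.14); print("bar top",np.median(W[m][:,2]),W[m][:,2].max(),np.median(W[m],0))
m=(np.hypot(W[...,0]-.44,W[...,1]+.272)<.04)&(W[...,2]>.02)&(W[...,2]<.21)
for z in(.04,.13,.17,.19): print(z,W[m&(abs(W[...,2]-z)<.006)].mean(0).round(4))
print(W[m][:,2].max(), r.get_obs()["contact_force"], r.get_obs()["tcp_pos"])
E
```

```text
flange top 0.09330774390600659 plane [ 0.01575257 -0.01995249  0.0928416 ] [ 0.51492579 -0.03630647  0.08601029] [0.6000853  0.04679312 0.09991246]
bar top 0.12861699610506247 0.13244166114696365 [0.55518114 0.01004127 0.128617  ]
0.04 [ 0.4368 -0.2573  0.0398]
0.13 [ 0.4382 -0.2647  0.1297]
0.17 [ 0.4382 -0.2651  0.1699]
0.19 [ 0.4388 -0.2681  0.1916]
0.19697677151037393 [-0.8436981  -0.61940538  0.37290629] [0.55773575 0.00304476 0.29094949]
```

View pics/end.png

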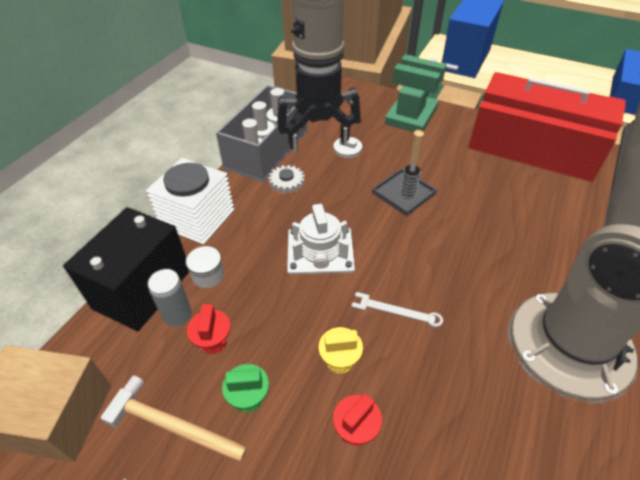

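The picture shows the holder flush on the casing at (320,235), the brush upright in its tray at (412,185), and everything else where it was.

```bash
python3 -c "
from bench import r
print(r.hand_in())"
```

```text
the job is handed in; nothing more can be done
None
```

The job is finished and handed in at about 21 s of the 72 s allowed. `hand_in` gives no verdict, so these are my own checks.

- **Brush:** I made two strokes, each to about 70 mm below the mouth, roughly 5 mm short of the chamber floor. Between them the tip came back up to just above the mouth. The brush is back in its tray, released, standing upright with its top at about 0.194 m as expected.
- **Holder:** I found the lugs from a side view with the holder lifted. I turned it about 33° in the air to match the keyed seat before lowering it, so no turning under pressure was needed. It went down with no noticeable contact until the flange touched at the calculated height, at about 10 N.
- **Final measurements:**
  - The flange top is at 0.0933 m and the bar top at 0.1286 m, against 0.093 and 0.129 if fully flush.
  - The flange centre is within about 2 mm of the mouth's axis.
  - The gripper is open and clear, and the other things look unmoved in the last picture.
- **Disagreements:**
  - The two cameras differed by about 2.6 mm in y. I used their average, later refined with the side camera.
  - A rough depth fit suggested the flange tilts about 1.5°, but stray casing points probably skewed it. The flange and bar heights give no sign of tilt.

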